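# Press a seal stone under the leaf spring of a carving bed

### The job

The seal stone lies loose in the channel of the wooden carving bed. With your fingertips, press it down hard on its sprung cork floor, and keep pressing while you slide it under the brass bridge and its leaf spring until its red-banded end is fully home against the wooden stop; then let go and leave it held there. Only press and push the stone, do not pick it up, and leave the other things on the desk alone.

Things in the scene. Friction and masses are not known exactly. Their poses are not given: they have to be found in the camera images.
- carving_bed: Dark wooden seal-carving bed, fixed to the desk, 200 x 78 mm. Origin at the centre of its underside, on the desk; +x is the sliding direction, towards the stop; z up. An open channel 34 mm wide runs along x between low walls (10 mm thick, tops at z = 36 mm). Its floor is a sprung cork platen, top at z = 30 mm when free. The stone is home with its origin at x = 33 mm in this frame.
- platen (a joint): How far the sprung cork floor is pressed down, in m: 0 free, 0.008 bottomed. With the stone on it, about 8 N more starts it down and about 15 N bottoms it. The stone passes the bridge only while this is above 0.004. Let go when home, the stone rises until the bridge stops it and stays put.
- stone: Loose pale soapstone seal on its side in the channel, 94 x 30 mm, 190 g. Origin: centre of its underside; +x along it to the bridge and stop. Front part, x = -13 to 47 mm, 30 mm high (4 mm too high for the bridge when not pressed), red band near its end. Grey-brown rear part, x = -47 to -13 mm, 20 mm high: a flat ledge with an upright shoulder. Starts 6 to 30 mm short of the bridge.
- ledge (a point): Centre of the ledge (34 x 30 mm) on the stone's rear part: press down here, and push forward (+x) against the 10 mm high shoulder 17 mm ahead of it. 20 mm above the stone's underside; axes as the stone's. With the stone home the shoulder is 20 mm short of the bridge.
- bridge (a point): Middle of the lower near edge of the brass bridge (x = 40, z = 56 mm in the bed frame). The bridge is 12 mm thick along x, 78 mm wide, top at z = 70 mm. Under its far side hangs a springy brass leaf, 24 mm wide, sloping down to x = 75, z = 49 mm; it swings up and drags on the stone with 2 to 4 N.
- stop_face (a point): Point on the face of the wooden stop that the stone's front end must reach (x = 80, z = 45 mm in the carving_bed frame).
- spare_seal: Bystander: loose greenish seal stone standing upright on the desk, 26 x 26 x 60 mm, origin at the centre of its underside.
- paste_pot: Bystander: loose blue and white porcelain seal-paste pot with a white lid, 60 mm across, 36 mm high, origin at the centre of its underside.
- paperweight: Bystander: loose brass paperweight bar, 110 x 22 x 16 mm, length along its x, origin at the centre of its underside.
Things that resemble listed ones, but are neither listed nor needed, are in the scene too. What is meant by the stone is not purple, and is the smaller of those in its own colour.

How it is judged:
By the outcome, as a careful person would: the job done as asked, in the order asked, and still so for the second after the job is handed in, with the robot touching nothing.
It also fails if it takes over 32 s, if anything falls off the work surface, if the arm or the gripper's body presses on something with over 40 N, if the wrist force passes 120 N, or if a joint passes its speed limit or range.

### The arm

A 6-joint arm with a two-finger parallel gripper is mounted at the origin on the work surface. World frame = base frame: x ahead of the robot, y to its left, z up, the work surface at z = 0. Lengths are in m, angles in rad, forces in N, time in s.
With the tool pointing down it reaches from about 0.35 to 0.975 m from the base axis. Payload 4.9 kg.
Tool frame: the origin (TCP) lies at the very end of the fingers, on their centre line; the grasp point (between the pads) lies 19 mm behind it; z points along the fingers, y is the line along which they close (so a half turn about z gives the same grasp; the last joint's range is limited). The gripper opens to 85 mm and grips with 20 to 120 N. Pads are 22 mm wide; open, the fingers measure 114 mm over their backs; the gripper's body (76 mm by 85 mm) begins 54 mm behind the grasp point. The pads swing forward as they close: fully open they stand 13 mm farther back than shut.
Start: joints at [1.013, 0.053, 1.613, -0, 1.476, -0.119], TCP at [0.266, 0.566, 0.231] pointing down, gripper open.
Joint ranges: [-3.01, 3.01], [-1.01, 2.22], [0.06, 2.58], [-1.02, 4.17], [0.09, 2.62], [-3.14, 3.14]. Speed limits (rad/s): [2.57, 2.57, 3.14, 3.14, 3.14, 3.14].

### API

Orientations are given as a unit quaternion [w, x, y, z].
In Python, from cell import robot gives the robot as it stands.
- The arm moves only by the tool jog_arm, never from a script. Its argument "steps" is a list of rows, each an object with "offset": the shift along the tool's x, y, z in units of 50 mm (1.0 is 50 mm), a list of three; "twist": the turn about the tool's z in degrees; "claw": the opening, from 0 (shut) to 1 (fully open). A call has exactly 5 rows; each row is the pose to reach, as a shift and turn from the pose commanded when the call began, along the tool's axes at that moment; what a row does not reach only later rows make up. A row lasts 1/10 s, in which the tool goes at most 50 mm and 8.59 degrees, less where a joint would pass 70% of its speed; a pose out of reach is approached as far as the arm can. A call with a gripper value outside its range is refused whole. The fingers move at their own pace and stop on an object; "grip_force" is the grip in N (left out, the last holds). Time passes only in rows, so rows that repeat a pose let the fingers close, or fill a call up. It gives the time, the measured TCP pose, the force, the opening and the grip force at its end, in the units of the state.
- robot.observe(): the state, without advancing time (a new reading comes with each control period).
- robot.snapshot(name): name is "scene" or "top" or "wrist"; returns a dict with "frame" (480x640x3 uint8, red, green, blue), "z_map" (480x640 float32, m along the optical axis (not along the pixel's ray), 0 where there is no reading), "fovy" (degrees; the focal length in pixels is half the picture's height over the tangent of half this angle, whatever the lens; pixels are square), "cx", "cy" (the principal point, pixels), "k1" (the pictures are not rectified: a ray, as slopes to the right and down, at radius r is drawn at 1 + k1 r^2 times it, then the intrinsics apply), "position" and "attitude" of the camera in the world. Camera axes: x right, y up, looking along -z (the intrinsics and any distortion apply to the point x, -y, -z); pixel columns grow to the right and rows downward; lengths in m; the calibration is good to about 2 mm. A picture is of the moment at which its call begins.
- robot.sign_off(): hands the job in; it is judged then, once.
The state is a dict: "time": time; "qpos": joint angles; "joint_vel": joint speeds; "tau": joint torques, N m; "position": TCP position; "ee_rot": TCP orientation; "contact_force": force on the tool from outside, world axes, zero at the start; "ft_torque": the same for the moment, N m; "opening": finger opening in m; "grip_force": force on a finger pad.
Only numpy, scipy, OpenCV 4.12 (cv2) and the standard library are available. Lean on these libraries where they do the work, as an engineer would, in place of code of your own. Each camera call takes 0.05 s, during which the arm holds its last target. There are 200 camera calls.

## Working session

There is one attempt and no reset: what is moved stays moved. The work goes in short steps, Python scripts to look and compute and a tool call to move; the robot and the scene stay as the last step left them, time stands still between calls to the robot, and variables do not carry over. Pictures are saved under pics/ and viewed, at most 10 in all, crops included, and the job is handed in when it is done.

Besides the shell and the picture viewer there is one more tool, called after ">>>" as name([rows], argument=value, ...), one row to a line, values as JSON. jog_arm: Moves the arm, as the interface text tells. Its arguments: {"type":"object","properties":{"steps":{"type":"array"},"grip_force":{"type":"number"}},"required":["steps"]}

```bash
mkdir -p pics; cat > h.py <<'E'
import numpy as np, cv2, pickle
from scipy.spatial.transform import Rotation as R
def snap(robot,name,tag):
    s=robot.snapshot(name); pickle.dump(s,open(f'{tag}.pkl','wb')); cv2.imwrite(f'pics/{tag}.png',s['frame'][:,:,::-1]); return s
def load(tag): return pickle.load(open(f'{tag}.pkl','rb'))
def Rc(s):
    a=np.array(s['attitude'],float)
    return a.reshape(3,3) if a.size==9 else R.from_quat(a[[1,2,3,0]]).as_matrix()
def rays(s,uv):
    uv=np.atleast_2d(np.array(uv,float)); f=240/np.tan(np.radians(s['fovy'])/2)
    K=np.array([[f,0,s['cx']],[0,f,s['cy']],[0,0,1]])
    p=cv2.undistortPoints(uv.reshape(-1,1,2),K,np.array([s['k1'],0,0,0.])).reshape(-1,2)
    return np.c_[p[:,0],-p[:,1],-np.ones(len(p))]
def onplane(s,uv,z):
    d=rays(s,uv)@Rc(s).T; c=np.array(s['position']); return c+d*((z-c[2])/d[:,2])[:,None]
def bydepth(s,uv):
    uv=np.atleast_2d(uv); z=np.array([s['z_map'][int(v),int(u)] for u,v in uv])
    return np.array(s['position'])+(rays(s,uv)*z[:,None])@Rc(s).T
E
python3 - <<'E'
from cell import robot
from h import *
for n in('scene','top'):
    s=snap(robot,n,n+'0'); print(n,s['fovy'],s['cx'],s['cy'],s['k1'],s['position'],s['attitude'])
o=robot.observe(); print(o)
E
```

```text
scene 57.63639165145386 327.4499685338316 238.5660237831534 -0.041091993025779885 [1.1617233  0.03761983 0.47673737] [0.61538963 0.32563015 0.32112057 0.64198302]
top 51.48224063340056 314.76017730556134 239.65461584262988 -0.13188358748362258 [0.46141334 0.02766688 0.7613774 ] [ 0.70660613  0.06427765 -0.0436705  -0.70332713]
{'time': 0.1, 'qpos': array([ 1.01300859e+00,  5.33028337e-02,  1.61415735e+00,  6.30798328e-06,
        1.47599193e+00, -1.18999730e-01]), 'joint_vel': array([-2.37355949e-05, -1.46430575e-03, -3.13959107e-03, -1.21021810e-04,
       -9.44928713e-04, -1.25268199e-03]), 'tau': array([-1.43379766e-04, -3.94909573e+01, -3.71361458e+01, -1.37648449e-04,
        3.93910901e-03, -1.77776838e-05]), 'position': array([0.26522526, 0.56531337, 0.23017812]), 'ee_rot': array([-3.11605800e-04,  2.17638392e-01,  9.76029029e-01, -8.75960946e-04]), 'contact_force': array([-0.05460449,  0.02023885, -0.01098998]), 'ft_torque': array([0.01965578, 0.02269272, 0.0552044 ]), 'grip_force': 0.0, 'opening': 0.08524261108195318}
```

View pics/top0.png

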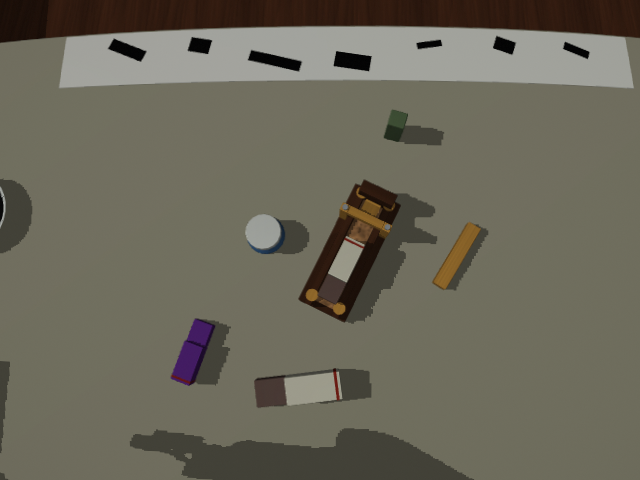

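View pics/scene0.png

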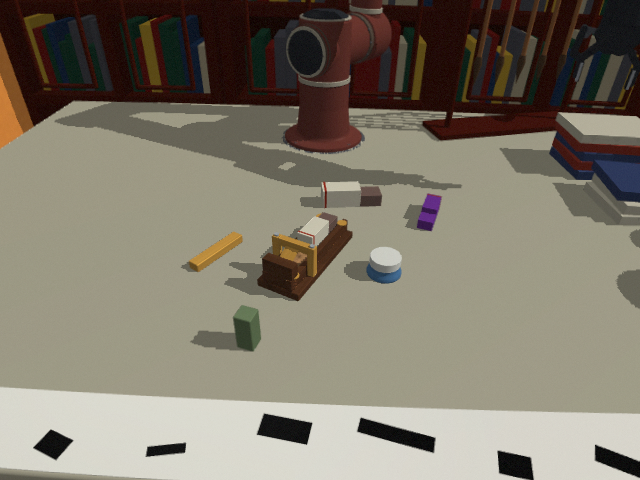

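Top view: the bed is at about (350,252). Candidates for the stone:
- Pale seal in the channel, (343,268).
- Pale seal loose on the desk, (298,388), which is bigger.
- Purple seal, (193,352).

I choose the one in the channel, because it is the smaller pale one. In the scene view it is at (315,232), with the bridge at (295,250). I'll check it in a close crop and measure it.

```bash
python3 - <<'E'
from h import *
s=load('top0'); f=s['frame']
cv2.imwrite('pics/crop0.png',cv2.resize(f[170:330,280:420,::-1],None,fx=3.7,fy=3.7,interpolation=cv2.INTER_CUBIC))
hsv=cv2.cvtColor(f,cv2.COLOR_RGB2HSV)
pale=((hsv[...,2]>130)&(hsv[...,1]<70)).astype(np.uint8); pale[:170]=0;pale[330:]=0;pale[:,:300]=0;pale[:,410:]=0
n,l,st,c=cv2.connectedComponentsWithStats(pale)
i=1+st[1:,4].argmax(); print(st[i],c[i])
r=cv2.minAreaRect(np.argwhere(l==i)[:,::-1].astype(np.float32)); print(r,cv2.boxPoints(r))
b=cv2.boxPoints(r); print(onplane(s,b,.06)); print('depth centre',bydepth(s,[c[i]]),'ledge',bydepth(s,[(332,290),(330,294),(335,288)]))
print('bridge',bydepth(s,[(352,215),(376,226)]),'walls',bydepth(s,[(321,258),(369,270)]))
E
```

```text
[328 240  35  42 759] [344.94466403 260.55731225]
((345.1000671386719, 260.300048828125), (20.124608993530273, 37.11872863769531), 26.56505012512207) [[327.80008 272.40005]
 [344.40005 239.20004]
 [362.40005 248.20004]
 [345.80008 281.40005]]
[[ 0.52268923  0.02980755  0.06      ]
 [ 0.57017759  0.00630533  0.06      ]
 [ 0.55730368 -0.01923153  0.06      ]
 [ 0.51007432  0.00442957  0.06      ]]
depth centre [[0.53948388 0.00562094 0.06090168]] ledge [[0.46141334 0.02766688 0.7613774 ]
 [0.49275863 0.02659821 0.0492031 ]
 [0.50138568 0.01947922 0.04834774]]
bridge [[ 0.60318531 -0.00420496  0.07060463]
 [ 0.58786965 -0.03814959  0.06834104]] walls [[ 0.54858734  0.04030617  0.01308009]
 [ 0.53086591 -0.03230917  0.01029731]]
```

View pics/crop0.png

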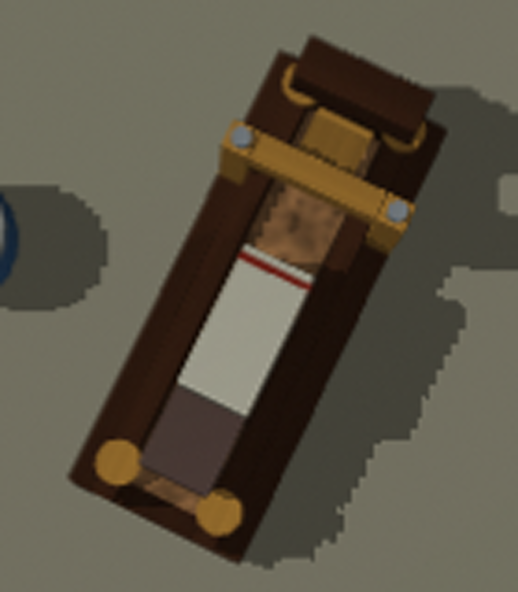

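The crop confirms the pale stone in the channel. Its red band is at crop (275,268), the shoulder base at (213,398) and the ledge centre near (195,440). Two brass knobs stand at the rear, at crop (118,462) and (218,512).

```bash
python3 - <<'E'
from h import *
s=load('top0'); t=load('scene0')
cr=lambda x,y:(280+(x+.5)/3.7-.5,170+(y+.5)/3.7-.5)
sh=[cr(179,383),cr(247,415)]; fr=[cr(247,245),cr(314,277)]; re=[cr(140,463),cr(208,493)]; br=[cr(222,146),cr(395,230)]
yaw=np.radians(-26.5); ex=np.array([np.cos(yaw),np.sin(yaw),0])
S=onplane(s,sh,.05).mean(0);F=onplane(s,fr,.06).mean(0);Re=onplane(s,re,.05).mean(0)
print('shoulder',S,'front',F,'rear',Re,'len',(F-Re)@ex,(S-Re)@ex,'yaw',np.degrees(np.arctan2(*(F-Re)[1::-1])))
# bed outline corners at z=.036 wall tops
W=onplane(s,[cr(70,478),cr(240,562),cr(283,52),cr(445,130)],.036); print(W,'yaw',np.degrees(np.arctan2(*(W[2:].mean(0)-W[:2].mean(0))[1::-1])))
B=W[:2].mean(0)
for k,p in dict(knob1=cr(118,462),knob2=cr(218,512),bridge=cr(320,175),stop=cr(368,85)).items(): print(k,bydepth(s,[p])[0])
# second view: red band/shoulder height by triangulation of band in both
def band(q,x0,x1,y0,y1):
    h=cv2.cvtColor(q['frame'],cv2.COLOR_RGB2HSV); m=((h[...,0]<6)|(h[...,0]>172))&(h[...,1]>130)&(h[...,2]>90)
    w=np.zeros_like(m); w[y0:y1,x0:x1]=1; p=np.argwhere(m&w)[:,::-1]; return p.mean(0),len(p)
a,na=band(s,335,372,235,255); b,nb=band(t,290,330,215,250); print(a,na,b,nb)
da=(rays(s,[a])@Rc(s).T)[0]; db=(rays(t,[b])@Rc(t).T)[0]
x=np.linalg.lstsq(np.c_[da,-db],np.array(t['position'])-s['position'],rcond=None)[0]
print('band tri',s['position']+da*x[0],t['position']+db*x[1])
tgt=S-ex*.017
tcp=np.array([.26523,.56531,.23018]); Rt=R.from_quat([.21764,.97603,0,0]).as_matrix()
print('target',tgt,'offset tool units',Rt.T@(tgt-tcp)/.05)
E
```

```text
shoulder [0.51634646 0.01639174 0.05      ] front [ 0.56881885 -0.00940111  0.06      ] rear [0.48585385 0.03134168 0.05      ] len 0.09242757876848787 0.033959516425956945 yaw -26.154913679777444
[[ 0.4860865   0.07221761  0.036     ]
 [ 0.4537777   0.00554233  0.036     ]
 [ 0.65828061 -0.01228183  0.036     ]
 [ 0.6260332  -0.07734551  0.036     ]] yaw -25.91770144498994
knob1 [0.49252987 0.05345378 0.03469508]
knob2 [0.47314428 0.01415185 0.03651067]
bridge [ 0.60055465 -0.02418246  0.07004944]
stop [ 0.63852802 -0.04410767  0.05995497]
[352.75757576 242.45454545] 33 [306.07692308 233.46153846] 13
band tri [ 0.5656305  -0.00560952  0.05925486] [ 0.56567255 -0.00673564  0.05931447]
target [0.50113257 0.0239771  0.05      ] offset tool units [-8.87074878 -7.79656005  3.6036    ]
```

>>> jog_arm([
  {"offset": [-1,-0.8,0.2],"twist": 1,"claw": 0},
  {"offset": [-2,-1.7,0.4],"twist": 1,"claw": 0},
  {"offset": [-2.8,-2.5,0.6],"twist": 1,"claw": 0},
  {"offset": [-3.6,-3.3,0.8],"twist": 1,"claw": 0},
  {"offset": [-4.4,-4.0,1.0],"twist": 1,"claw": 0},
])

```text
time: 0.6
position: [0.3605, 0.3364, 0.1897]
ee_rot: [-0.0, 0.226, 0.974, -0.0]
contact_force: [1.2, 0.2, -0.1]
opening: 0.0123
grip_force: 0.0
```

>>> jog_arm([
  {"offset": [-0.9,-0.8,0.2],"twist": 0,"claw": 0},
  {"offset": [-1.8,-1.6,0.4],"twist": 0,"claw": 0},
  {"offset": [-2.6,-2.4,0.6],"twist": 0,"claw": 0},
  {"offset": [-3.5,-3.0,0.8],"twist": 0,"claw": 0},
  {"offset": [-4.0,-3.4,0.9],"twist": 0,"claw": 0},
])

```text
time: 1.1
position: [0.4582, 0.1104, 0.1477]
ee_rot: [0.0, 0.226, 0.974, 0.0]
contact_force: [0.5, 0.4, 0.2]
opening: 0.0001
grip_force: 0.0
```

```bash
cat > st.py <<'E'
from cell import robot
from h import *
o=robot.observe(); q=o['ee_rot'][[1,2,3,0]]; Rt=R.from_quat(q).as_matrix()
tg=np.array([.5020,.0234,.05])
print(o['time'],o['position'],o['contact_force'],o['opening'],'yaw x',np.degrees(np.arctan2(Rt[1,0],Rt[0,0])),'z',Rt[:,2])
print('to ledge, units',Rt.T@(tg-o['position'])/.05)
E
python3 st.py; python3 -c "
from cell import robot
from h import *
snap(robot,'wrist','wr1')"
```

```text
1.1 [0.45815241 0.11038583 0.1476995 ] [0.51741322 0.41644672 0.16002283] 7.712224888308256e-05 yaw x 153.85766967581813 z [ 1.61864975e-04  1.51228668e-04 -9.99999975e-01]
to ledge, units [-1.55361139 -1.175765    1.95386876]
```

View pics/wr1.png

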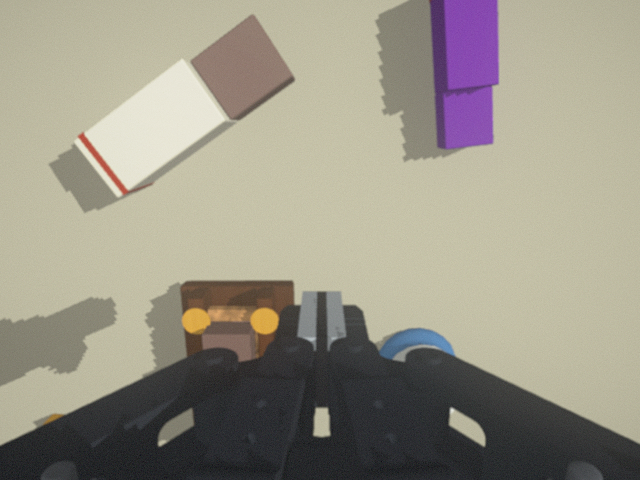

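The wrist view shows the bed's rear with its knobs at (197,320) and (264,321), the ledge at (228,347), and the shut fingertips at (320,320). The bed is square to the tool. Next I move above the ledge.

>>> jog_arm([
  {"offset": [-0.6,-0.5,0.2],"twist": 0,"claw": 0},
  {"offset": [-1.2,-0.9,0.5],"twist": 0,"claw": 0},
  {"offset": [-1.55,-1.18,0.9],"twist": 0,"claw": 0},
  {"offset": [-1.55,-1.18,1.3],"twist": 0,"claw": 0},
  {"offset": [-1.55,-1.18,1.3],"twist": 0,"claw": 0},
])

```text
time: 1.65
position: [0.4989, 0.0248, 0.0796]
ee_rot: [-0.004, 0.227, 0.974, -0.0]
contact_force: [-1.3, -0.8, -1.4]
opening: -0.0002
grip_force: 0.0
```

```bash
python3 st.py; python3 -c "
from cell import robot
from h import *
s=snap(robot,'top','t1'); w=snap(robot,'wrist','wr2'); a=cv2.resize(s['frame'][170:330,270:430],(400,400)); b=cv2.resize(w['frame'][200:420,210:430],(400,400)); cv2.imwrite('pics/mix.png',np.hstack([a,b])[:,:,::-1])"
```

```text
1.65 [0.49891852 0.02481963 0.07964939] [-1.25712409 -0.76715056 -1.42164799] -0.00016942558368308446 yaw x 153.77137671079018 z [-7.41844712e-03  7.88938398e-04 -9.99972172e-01]
to ledge, units [-0.07198357  0.00329148  0.59249163]
```

View pics/mix.png

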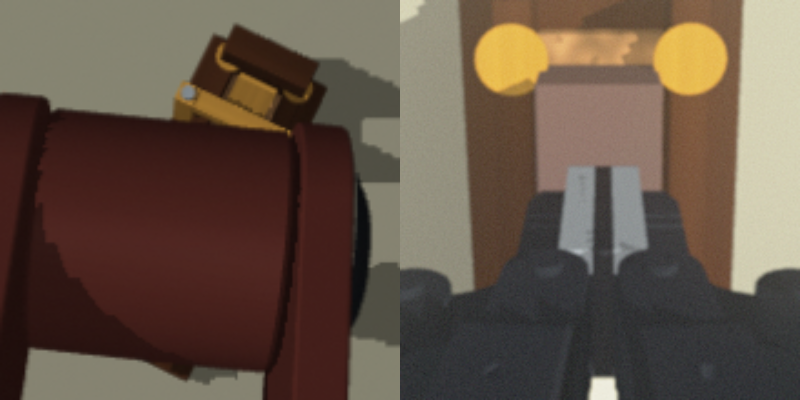

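In the wrist view the shut fingers (crop x≈603) are centred across the ledge (537–662). In the top view the arm hides the stone. Lowering now.

>>> jog_arm([
  {"offset": [-0.06,0,0.2],"twist": 0,"claw": 0},
  {"offset": [-0.06,0,0.4],"twist": 0,"claw": 0},
  {"offset": [-0.06,0,0.5],"twist": 0,"claw": 0},
  {"offset": [-0.06,0,0.54],"twist": 0,"claw": 0},
  {"offset": [-0.06,0,0.54],"twist": 0,"claw": 0},
])

```text
time: 2.25
position: [0.504, 0.024, 0.0558]
ee_rot: [-0.0, 0.226, 0.974, -0.0]
contact_force: [0.7, 0.3, -0.3]
opening: -0.0001
grip_force: 0.0
```

>>> jog_arm([
  {"offset": [0,0,0.03],"twist": 0,"claw": 0},
  {"offset": [0,0,0.06],"twist": 0,"claw": 0},
  {"offset": [0,0,0.1],"twist": 0,"claw": 0},
  {"offset": [0,0,0.1],"twist": 0,"claw": 0},
  {"offset": [0,0,0.1],"twist": 0,"claw": 0},
])

```text
time: 2.75
position: [0.5043, 0.0239, 0.0512]
ee_rot: [-0.0, 0.226, 0.974, -0.0]
contact_force: [0.2, -1.0, 0.1]
opening: 0.0001
grip_force: 0.0
```

>>> jog_arm([
  {"offset": [0,0,0.04],"twist": 0,"claw": 0},
  {"offset": [0,0,0.08],"twist": 0,"claw": 0},
  {"offset": [0,0,0.12],"twist": 0,"claw": 0},
  {"offset": [0,0,0.14],"twist": 0,"claw": 0},
  {"offset": [0,0,0.14],"twist": 0,"claw": 0},
])

```text
time: 3.25
position: [0.5047, 0.0239, 0.0459]
ee_rot: [-0.0, 0.226, 0.974, -0.0]
contact_force: [-5.4, 0.4, 10.2]
opening: 0.0002
grip_force: 5.4
```

>>> jog_arm([
  {"offset": [0,0,0.03],"twist": 0,"claw": 0},
  {"offset": [0,0,0.06],"twist": 0,"claw": 0},
  {"offset": [0,0,0.09],"twist": 0,"claw": 0},
  {"offset": [0,0,0.11],"twist": 0,"claw": 0},
  {"offset": [0,0,0.11],"twist": 0,"claw": 0},
])

```text
time: 3.75
position: [0.5048, 0.0239, 0.0418]
ee_rot: [-0.001, 0.226, 0.974, -0.0]
contact_force: [-9.5, 1.0, 20.8]
opening: -0.0003
grip_force: 9.9
```

>>> jog_arm([
  {"offset": [-0.05,0,0.02],"twist": 0,"claw": 0},
  {"offset": [-0.1,0,0.03],"twist": 0,"claw": 0},
  {"offset": [-0.17,0,0.03],"twist": 0,"claw": 0},
  {"offset": [-0.24,0,0.03],"twist": 0,"claw": 0},
  {"offset": [-0.3,0,0.03],"twist": 0,"claw": 0},
])

```text
time: 4.25
position: [0.5184, 0.0189, 0.0418]
ee_rot: [-0.001, 0.226, 0.974, 0.001]
contact_force: [-15.3, 7.0, 28.6]
opening: 0.0001
grip_force: 14.7
```

```bash
python3 st.py
```

```text
4.25 [0.51838066 0.01885008 0.04180879] [-15.31990766   6.98417559  28.55290967] 0.00012231094228148682 yaw x 153.8464133664866 z [-0.00211713  0.00353213 -0.99999152]
to ledge, units [ 0.33474533 -0.06235935 -0.16280784]
```

>>> jog_arm([
  {"offset": [-0.08,-0.02,0],"twist": 0,"claw": 0},
  {"offset": [-0.16,-0.04,0],"twist": 0,"claw": 0},
  {"offset": [-0.24,-0.05,0],"twist": 0,"claw": 0},
  {"offset": [-0.32,-0.05,0],"twist": 0,"claw": 0},
  {"offset": [-0.4,-0.05,0],"twist": 0,"claw": 0},
])

```text
time: 4.75
position: [0.5353, 0.008, 0.0419]
ee_rot: [-0.001, 0.226, 0.974, 0.002]
contact_force: [-14.5, 7.1, 28.1]
opening: -0.0001
grip_force: 14.3
```

```bash
python3 st.py; python3 -c "
from cell import robot
from h import *
s=snap(robot,'scene','s2'); cv2.imwrite('pics/s2c.png',cv2.resize(s['frame'][180:310,240:380],None,fx=4,fy=4,interpolation=cv2.INTER_CUBIC)[:,:,::-1])"
```

```text
4.75 [0.53530429 0.00796013 0.04186769] [-14.53862727   7.09266969  28.06666124] -0.00012535003637450645 yaw x 153.86120678004255 z [-0.00185979  0.00376294 -0.99999119]
to ledge, units [ 0.73454175 -0.01581565 -0.16024398]
```

View pics/s2c.png

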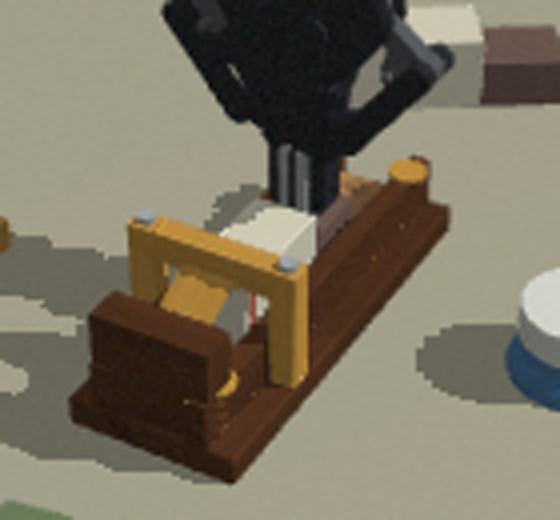

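The red band is already under the bridge at crop (255,305) and the tips are on the ledge against the shoulder at (295,190). I keep pressing and slide on.

>>> jog_arm([
  {"offset": [-0.08,-0.01,0],"twist": 0,"claw": 0},
  {"offset": [-0.16,-0.01,0],"twist": 0,"claw": 0},
  {"offset": [-0.24,-0.01,0],"twist": 0,"claw": 0},
  {"offset": [-0.32,-0.01,0],"twist": 0,"claw": 0},
  {"offset": [-0.4,-0.01,0],"twist": 0,"claw": 0},
])

```text
time: 5.3
position: [0.5529, -0.0011, 0.0419]
ee_rot: [-0.001, 0.226, 0.974, 0.002]
contact_force: [-14.1, 7.8, 28.3]
opening: 0.0
grip_force: 14.0
```

>>> jog_arm([
  {"offset": [-0.05,0,0],"twist": 0,"claw": 0},
  {"offset": [-0.1,0,0],"twist": 0,"claw": 0},
  {"offset": [-0.14,0,0],"twist": 0,"claw": 0},
  {"offset": [-0.17,0,0],"twist": 0,"claw": 0},
  {"offset": [-0.2,0,0],"twist": 0,"claw": 0},
])

```text
time: 5.8
position: [0.5603, -0.0047, 0.0418]
ee_rot: [-0.004, 0.226, 0.974, 0.002]
contact_force: [-18.9, 9.8, 32.8]
opening: -0.0001
grip_force: 16.3
```

```bash
python3 st.py
```

```text
5.8 [ 0.56027078 -0.00472127  0.04182147] [-18.9438365    9.82508447  32.84567998] -5.264002848527925e-05 yaw x 153.86750984153772 z [-0.00631477  0.00558088 -0.99996449]
to ledge, units [ 1.2952904  -0.00803103 -0.15306662]
```

>>> jog_arm([
  {"offset": [-0.02,0,-0.01],"twist": 0,"claw": 0},
  {"offset": [-0.04,0,-0.02],"twist": 0,"claw": 0},
  {"offset": [-0.06,0,-0.02],"twist": 0,"claw": 0},
  {"offset": [-0.06,0,-0.02],"twist": 0,"claw": 0},
  {"offset": [-0.06,0,-0.02],"twist": 0,"claw": 0},
])

```text
time: 6.3
position: [0.5633, -0.0062, 0.0419]
ee_rot: [-0.003, 0.226, 0.974, 0.002]
contact_force: [-14.5, 9.8, 26.2]
opening: 0.0003
grip_force: 16.6
```

```bash
python3 st.py; python3 -c "
from cell import robot
from h import *
s=snap(robot,'scene','s3'); cv2.imwrite('pics/s3c.png',cv2.resize(s['frame'][200:310,240:360],None,fx=5,fy=5,interpolation=cv2.INTER_CUBIC)[:,:,::-1])"
```

```text
6.3 [ 0.56329144 -0.00624657  0.04189938] [-14.52316168   9.7823149   26.17423745] 0.00028700750030670935 yaw x 153.8651818607304 z [-0.00452521  0.00508599 -0.99997683]
to ledge, units [ 1.36267145 -0.00725411 -0.15344581]
```

View pics/s3c.png

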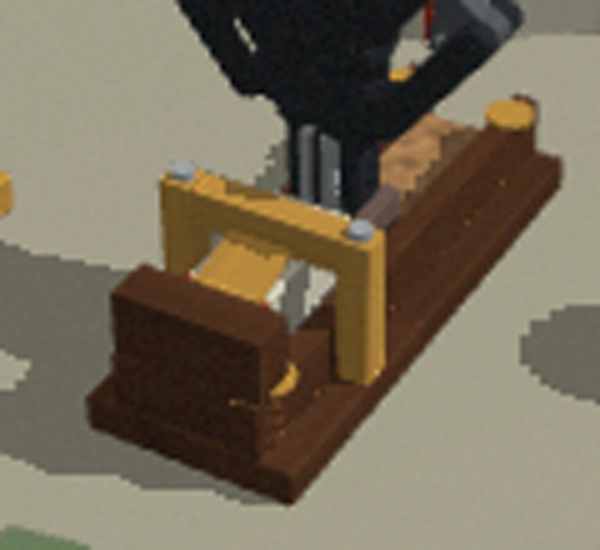

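The red band is now close to the stop (265,300), but the stone is still moving freely. I push on until it meets the stop.

>>> jog_arm([
  {"offset": [-0.02,0,0],"twist": 0,"claw": 0},
  {"offset": [-0.04,0,0],"twist": 0,"claw": 0},
  {"offset": [-0.06,0,0],"twist": 0,"claw": 0},
  {"offset": [-0.08,0,0],"twist": 0,"claw": 0},
  {"offset": [-0.08,0,0],"twist": 0,"claw": 0},
])

```text
time: 6.85
position: [0.5665, -0.0078, 0.0419]
ee_rot: [-0.003, 0.226, 0.974, 0.002]
contact_force: [-16.1, 9.6, 25.4]
opening: -0.0002
grip_force: 17.2
```

>>> jog_arm([
  {"offset": [-0.02,0,0],"twist": 0,"claw": 0},
  {"offset": [-0.04,0,0],"twist": 0,"claw": 0},
  {"offset": [-0.05,0,0],"twist": 0,"claw": 0},
  {"offset": [-0.06,0,0],"twist": 0,"claw": 0},
  {"offset": [-0.06,0,0],"twist": 0,"claw": 0},
])

```text
time: 7.35
position: [0.5666, -0.0078, 0.0418]
ee_rot: [-0.007, 0.226, 0.974, 0.002]
contact_force: [-26.2, 14.2, 35.0]
opening: 0.0003
grip_force: 21.6
```

It is stopped: the TCP no longer advances and the push force jumped by about 11 N. Now I let go by lifting straight up with the push only slightly eased.

>>> jog_arm([
  {"offset": [0.02,0,-0.05],"twist": 0,"claw": 0},
  {"offset": [0.03,0,-0.1],"twist": 0,"claw": 0},
  {"offset": [0.04,0,-0.16],"twist": 0,"claw": 0},
  {"offset": [0.05,0,-0.22],"twist": 0,"claw": 0},
  {"offset": [0.06,0,-0.28],"twist": 0,"claw": 0},
])

```text
time: 7.85
position: [0.5656, -0.0097, 0.0508]
ee_rot: [-0.002, 0.226, 0.974, 0.0]
contact_force: [-3.8, 1.9, -2.4]
opening: 0.0
grip_force: 1.8
```

>>> jog_arm([
  {"offset": [0.1,0,-0.06],"twist": 0,"claw": 0},
  {"offset": [0.14,0,-0.2],"twist": 0,"claw": 0},
  {"offset": [0.18,0,-0.5],"twist": 0,"claw": 0},
  {"offset": [0.3,0,-1.0],"twist": 0,"claw": 0},
  {"offset": [0.5,0,-1.5],"twist": 0,"claw": 0},
])

```text
time: 8.35
position: [0.5459, 0.0001, 0.1297]
ee_rot: [0.001, 0.226, 0.974, -0.0]
contact_force: [0.7, -0.2, -0.7]
opening: -0.0001
grip_force: 0.0
```

>>> jog_arm([
  {"offset": [0.8,0,-0.4],"twist": 0,"claw": 0},
  {"offset": [1.6,0,-0.8],"twist": 0,"claw": 0},
  {"offset": [2.0,0.8,-1.2],"twist": 0,"claw": 0},
  {"offset": [2.0,1.6,-1.6],"twist": 0,"claw": 0},
  {"offset": [2.0,2.4,-1.6],"twist": 0,"claw": 0},
])

```text
time: 8.85
position: [0.5108, 0.1539, 0.2138]
ee_rot: [0.005, 0.226, 0.974, 0.002]
contact_force: [0.7, -1.5, 0.2]
opening: -0.0002
grip_force: 0.0
```

>>> jog_arm([
  {"offset": [0,0.8,0],"twist": 0,"claw": 0},
  {"offset": [0,1.6,0],"twist": 0,"claw": 0},
  {"offset": [0,2.4,0],"twist": 0,"claw": 0},
  {"offset": [0,2.4,0],"twist": 0,"claw": 0},
  {"offset": [0,2.4,0],"twist": 0,"claw": 0},
])

```text
time: 9.35
position: [0.5617, 0.2605, 0.2086]
ee_rot: [0.001, 0.226, 0.974, 0.0]
contact_force: [0.7, 0.6, 0.4]
opening: -0.0002
grip_force: 0.0
```

```bash
python3 st.py; python3 -c "
from cell import robot
from h import *
s=snap(robot,'scene','s4'); t=snap(robot,'top','t4')
a=cv2.resize(s['frame'][200:310,250:360],(400,400),interpolation=cv2.INTER_CUBIC);b=cv2.resize(t['frame'][170:330,280:440],(400,400),interpolation=cv2.INTER_CUBIC)
cv2.imwrite('pics/mix4.png',np.hstack([a,b])[:,:,::-1])"
```

```text
9.35 [0.56166227 0.26051326 0.20858192] [0.7262661  0.56982322 0.38862426] -0.00015050465753147142 yaw x 153.92062196787845 z [ 1.58082224e-03 -5.89113652e-06 -9.99998750e-01]
to ledge, units [-1.00850651 -4.78619238  3.16977597]
```

View pics/mix4.png

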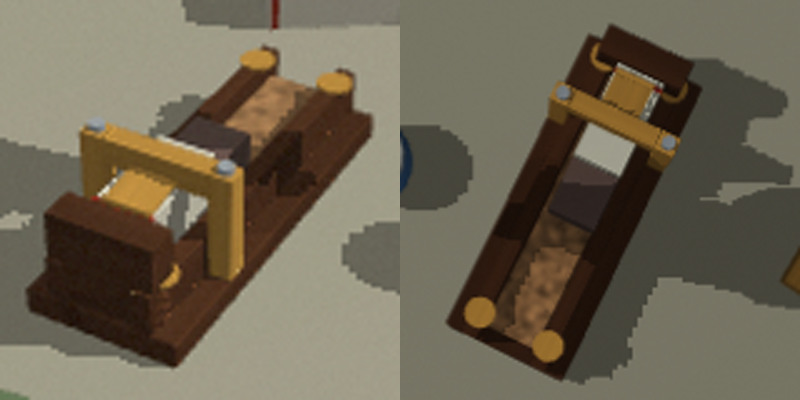

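The stone is in under the bridge, with its band end beside the stop, at top crop (655,90). I'll check quickly that the shoulder is 20 mm short of the bridge.

```bash
python3 - <<'E'
from h import *
t=load('t4'); f=t['frame']; s=load('top0')
yaw=np.radians(-26.2); ex=np.array([np.cos(yaw),np.sin(yaw),0])
cr=lambda x,y:(280+(x+.5)/2.5-.5,170+(y+.5)/2.5-.5)
hsv=cv2.cvtColor(f,cv2.COLOR_RGB2HSV); m=((hsv[...,2]>110)&(hsv[...,1]<70)).astype(np.uint8)
w=np.zeros_like(m); w[215:255,340:380]=1; n,l,st,c=cv2.connectedComponentsWithStats(m*w)
i=l[int(cr(202,150)[1]),int(cr(202,150)[0])]; p=np.argwhere(l==i)[:,::-1]; print(st[i])
q=onplane(t,p,.054)@ex; near=onplane(t,p,.046)@ex; print('shoulder',np.percentile(near,2),'visible top end',np.percentile(q,98))
S=np.array([.51635,.01639,.05]); print('old shoulder',S@ex)
# bridge top edges along line through its middle: scan depth
mid=np.array([.60055,-.02418,.07]); 
print('bridge mid top',mid@ex,'tcp final',np.array([.5666,-.0078,0])@ex,'tcp0',np.array([.5048,.0239,0])@ex)
W=np.array([[.48609,.07222],[.45378,.00554],[.65828,-.01228],[.62603,-.07735]])@ex[:2]; print('bed centre',W.mean(),'ends',W)
# colour mask of bridge top
b=((hsv[...,0]>12)&(hsv[...,0]<28)&(hsv[...,1]>140)&(hsv[...,2]>90)); yy,xx=np.nonzero(b[190:250,330:400]); P=np.c_[xx+330,yy+190]
D=np.array([bydepth(t,[k])[0] for k in P]); k=abs(D[:,2]-.07)<.002; x=onplane(t,P[k],.07)@ex; print('bridge top x range',np.percentile(x,[3,97]),k.sum())
E
```

```text
[350 219  24  21 288]
shoulder 0.5253418924101135 visible top end 0.5435584761996024
old shoulder 0.45606307825408277
bridge mid top 0.5495241254284224 tcp final 0.5118303379092501 tcp0 0.4423840351298783
bed centre 0.5002261987837215 ends [0.40426277 0.40471196 0.59606893 0.59586113]
bridge top x range [0.54330561 0.5547265 ] 334
```

```bash
python3 -c "
from cell import robot
print(robot.sign_off())"
```

```text
the job is handed in; nothing more can be done
None
```

The stone was pressed down and slid under the bridge and leaf until it met the stop, then let go. Afterwards the cameras showed it still home (shoulder 18 mm short of the bridge, 20 mm nominal, about 2 mm accuracy), and the job was handed in at about 9.5 s.

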